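# Lift the sagging gate bolt over its bent keeper and hold the pipe-bay gate ajar

### The arm

A 6-joint arm with a two-finger parallel gripper is mounted at the origin on the work surface. World frame = base frame: x ahead of the robot, y to its left, z up, the work surface at z = 0. Lengths are in m, angles in rad, forces in N, time in s.
With the tool pointing down it reaches from about 0.4 to 0.825 m from the base axis. Payload 7 kg.
Tool frame: the origin (TCP) lies on the centre line of the jaws, within the pads' length; the fingertips stand 14 mm ahead of it and the grasp point (between the pads) lies 5 mm behind it; z points along the fingers, y is the line along which they close (so a half turn about z gives the same grasp; the last joint's range is limited). The gripper opens to 88 mm and grips with 3 to 60 N. Pads are 19 mm wide; open, the fingers measure 130 mm over their backs; the gripper's body (78 mm by 193 mm) begins 47 mm behind the grasp point.
Start: joints at [-0.983, 0.359, 0.012, 0, -1.224, -0.288], TCP at [0.199, -0.645, 0.241] pointing down, gripper open.
Joint ranges: [-3.07, 3.07], [-1.43, 2.12], [-1.02, 1.25], [-3.03, 1.67], [-3.05, -0], [-3.03, 3.03]. Speed limits (rad/s): [2.39, 2.39, 3.01, 3.14, 3.14, 3.14].

### API

Orientations are given as [roll, pitch, yaw] about the fixed x, y, z axes, in that order (R = Rz(yaw) Ry(pitch) Rx(roll)).
In Python, from station import arm gives the robot as it stands.
- The arm moves only by the tool move_arm, never from a script. Its argument "rows" is a list of rows, each an object with "translation": the shift along the tool's x, y, z in cm, a list of three; "rot": the turn, a rotation vector about the tool's x, y, z in degrees, a list of three; "hand": the closure, from 0 (fully open) to 1 (shut). A call has 1 to 8 rows; each row is the pose to reach, as a shift and turn from the pose commanded when the call began, along the tool's axes at that moment; what a row does not reach only later rows make up. A row lasts 1/12 s, in which the tool goes at most 41.7 mm and 7.16 degrees, less where a joint would pass 70% of its speed; a pose out of reach is approached as far as the arm can. A call with a gripper value outside its range is refused whole. The fingers move at their own pace and stop on an object; "squeeze" is the grip in N (left out, the last holds). Time passes only in rows, so rows that repeat a pose let the fingers close. It gives the time, the measured TCP pose, the force, the opening and the grip force at its end, in the units of the state.
- arm.get_state(): the state, without advancing time (a new reading comes with each control period).
- arm.grab_frame(name): name is "scene" or "top"; returns (picture, depth): 384x512x3 uint8, red, green, blue; 384x512 float32, m along the optical axis (not along the pixel's ray), 0 where there is no reading.
- arm.camera_params(name): a dict with "vfov" (degrees; the focal length in pixels is half the picture's height over the tangent of half this angle, whatever the lens; pixels are square), "cx", "cy" (the principal point, pixels), "position" and "orientation" of the camera in the world. Camera axes: x right, y down, z forward; pixel columns grow to the right and rows downward; lengths in m; the calibration is good to about 2 mm. A picture is of the moment at which its call begins. camera_params takes no time and is no camera call.
- arm.job_done(): hands the job in; it is judged then, once.
Trained networks look in the newest picture that a camera, given by its name, has taken for a name from the list of things; names that differ only in an ending like _2 or _b are one class to them, and where a whole thing is asked for, a point or a joint stands for the part that bears it (a point fixed in the world has none). Each returns a list of dicts, best first, with "p" (0 to 1); they miss things now and then, are a little off and sometimes report something else, mostly with a low value. They report only what shows in the picture. A call takes as long as a camera call.
- arm.search_frame(label, camera): "point" ([x, y, z] in m, in the coordinates of the camera as it stood for that picture, good to about 4 mm: the middle of the surface that is visible of it).
- arm.pinpoint(label, camera): "point" ([x, y, z] in m, in the coordinates of the camera as it stood for that picture, good to about 4 mm: a listed point, or the origin of a listed thing).
The state is a dict: "t": time; "q": joint angles; "qd": joint speeds; "joint_efforts": joint torques, N m; "eef_pos": TCP position; "ee_rot": TCP orientation; "force": force on the tool from outside, world axes, zero at the start; "moment": the same for the moment, N m; "width": finger opening in m; "gripper_force": force on a finger pad.
Only numpy, scipy, OpenCV 4.12 (cv2) and the standard library are available. Lean on these libraries where they do the work, as an engineer would, in place of code of your own. Each camera call takes 0.05 s, during which the arm holds its last target. There are 200 camera calls.

### The job

I need to get a hand to the shut-off valve behind the little plywood gate. Loosen the clamp collar at the top of the gate's barrel bolt by about a quarter turn anticlockwise seen from above, so that the bolt sags into its keeper; then take the bolt by its cranked handle, lift it over the keeper's bent-up lip without forcing it against the lip, and pull the gate towards you with the bolt kept up. Finish while holding: the handle still in the gripper, the bolt still raised higher than the lip and the gate held ajar about a hand's breadth (some 10 cm at the bolt) against its closing spring, with everything else left standing where it is.

Things in the scene. Friction and masses are not known exactly. Their poses are not given: they have to be found in the camera images.
- bay: fixed birch-plywood frame on the shelf, 366 mm wide, a slatted gate across its front and a copper pipe with shut-off valve behind. Origin at shelf level, in the middle of the closed gate's front face; x points in through the gate (away from the robot), y to the left along it, z up. Its sill, 12 mm high, reaches 75 mm out in front; end posts 172 mm high. Turned up to 0.3 rad either way
- gate (a joint): opening angle of the gate, rad: 0 closed, grows as its bolt end (right-hand end seen from the robot, bay -y) swings towards the robot; up to 1.5. The gate is 290 mm long, 14 mm thick, top edge 170 mm above the shelf. A spring hinge pushes it shut (0.18 N m when closed, plus 0.5 N m per rad)
- gate_hinge (a point): point on the gate's vertical hinge axis at shelf level, 7 mm behind the gate's front face, at its left end (bay +y 147.5 mm). The bolt's axis is 277 mm from it and the handle's grip 211 mm
- bolt (a joint): height of the steel drop bolt in its barrel, m: 0 down in the keeper, 0.050 fully raised. It starts clamped at about 0.004, with the collar's jaw in a groove of the bolt; once the collar is loose it sags down to 0 whenever it is not held. It weighs 2 to 3.5 N
- handle (a point): middle of the upright steel cylinder grip (18 mm diameter, 36 mm high) on top of the bolt's cranked handle, 203 mm above the shelf when the bolt is down, wholly above the gate's top edge; an 8 mm bar goes down from it. It is 66 mm left of the bolt's axis, 17 mm in front of the gate's front face, and moves with bolt and gate; its y axis points along the gate to the hinge
- bolt_tip (a point): lowest point of the bolt, a 12 mm round bar with a rounded end, standing upright 17 mm in front of the gate's front face; 20 mm above the shelf when the bolt is down. The bar's top end is 209 mm above its tip
- collar (a joint): turn of the clamp collar, rad: 0 to 0.2 tight as found, grows anticlockwise seen from above, end stop at 1.6. Below about 0.75 it locks the bolt, beyond that the bolt slides freely; it stays where it is left and needs about 0.1 N m
- collar_mid (a point): middle of the clamp collar on its turning axis, 194 mm above the shelf; a round black ribbed knob 39 mm over the ribs and 22 mm high at the head of the barrel, on top of the gate's bolt end, 23 mm in front of the gate's front face. The bolt's bar passes through it, 6 mm off its centre, and stands out about 28 mm above it. z up; it turns with the collar
- keeper: bent steel keeper on the sill below the bolt, 44 mm wide; origin straight below the bolt's axis when the gate is closed, 12 mm above the shelf. Its front lip is 9 mm in front of the bar, bent up and outwards. It is fixed
- lip_top (a point): middle of the upper edge of the keeper's lip, 46 mm above the shelf, 25 mm in front of the bolt's axis when the gate is closed: the bolt passes over it when raised by 28 mm or more
- bucket: loose red plastic bucket, 190 mm wide, 170 mm high, with a wire bail; a bystander. Origin: centre of its underside
- plunger: loose black hard silicone plunger cup, 114 mm wide, 85 mm high; a bystander. Origin: centre of its underside
- cruet: small glass vinegar cruet with its glass stopper in, 62 mm wide, 141 mm high, standing in front of the hinge end of the gate; a bystander. Origin: centre of its underside
- jar: amber glass jar with metal lid, 60 mm wide, 95 mm high, beside the bolt end of the bay; a bystander. Origin: centre of its underside
- tin: tin, 60 mm wide, 90 mm high, standing behind the gate; a bystander. Origin: centre of its underside
- screwdriver: screwdriver lying on the shelf to the robot's right; a bystander. Handle towards its -x
- brush: dish brush lying on the shelf to the robot's left; a bystander. Handle towards its -x

How it is judged:
On the way, in this order (a step that is already met when the one before it is completed fails the run):
1. the clamp collar is loosened (turned past 0.9 rad) with the bolt sunk in the keeper and the gate shut (value of joint collar above 0.9 rad and value of joint bolt below 0.012 m and value of joint gate below 0.04 rad), for 0.2 s.
2. the bolt is lifted above the keeper's lip (more than 25 mm) while the gate is still in its frame (value of joint bolt above 0.025 m and value of joint gate below 0.1 rad), for 0.1 s.
At the end, for the whole second after the job is handed in: the gripper holds the bolt (more than 2 N), the bolt is raised more than 24 mm and does not rest on the keeper, the collar is still loose (past 0.9 rad), and the gate stands still between 0.24 and 0.58 rad (about 65 to 155 mm open at the bolt) (value of joint gate between 0.24 and 0.58 rad and value of joint bolt above 0.024 m and value of joint collar above 0.9 rad and contact force between the fingers and bolt above 2 N and contact force between bolt and keeper below 0.5 N and velocity of joint gate between -0.05 and 0.05 rad/s); the arm keeps its last pose, push and grip.
It fails at once if the bolt is forced against the keeper's lip (more than 20 N) (contact force between bolt and keeper above 20 N).
It fails at once if the bolt is let sag while the gate is open (value of joint gate above 0.12 rad and value of joint bolt below 0.015 m).
It fails at once if the gate is flung wide open (past 0.85 rad) (value of joint gate above 0.85 rad).
It fails at once if a bystander is moved more than 40 mm or the cruet, jar or tin tipped (distance of any of bucket, plunger, cruet, jar, tin, screwdriver, brush from where it was at the start of the episode above 0.04 m or angle between any of cruet, jar, tin's own z axis and vertical above 0.5 rad).
It also fails if it takes over 40 s, if anything falls off the work surface, if the arm or the gripper's body presses on something with over 40 N, if the wrist force passes 120 N, or if a joint passes its speed limit or range.

## Working session

There is one attempt and no reset: what is moved stays moved. The work goes in short steps, Python scripts to look and compute and a tool call to move; the robot and the scene stay as the last step left them, time stands still between calls to the robot, and variables do not carry over. Pictures are saved under pics/ and viewed, at most 10 in all, crops included, and the job is handed in when it is done.

Besides the shell and the picture viewer there is one more tool, called after "Call:" as a command line: name --argument value ..., lists and objects as JSON in quotes. move_arm: Moves the arm, as the interface text tells. Its arguments: {"type":"object","properties":{"rows":{"type":"array","items":{"type":"object","properties":{"translation":{"type":"array","items":{"type":"number"}},"rot":{"type":"array","items":{"type":"number"}},"hand":{"type":"number"}}}},"squeeze":{"type":"number"}},"required":["rows"]}

```bash
mkdir -p pics
cat > h.py <<'E'
import numpy as np, cv2
from scipy.spatial.transform import Rotation as R
from station import arm
def Rm(o):
    o=np.array(o,float)
    if o.shape==(3,3): return o
    return R.from_euler('xyz',o).as_matrix() if o.size==3 else R.from_quat(o).as_matrix()
def cam2w(c,p):
    k=arm.camera_params(c); return Rm(k['orientation'])@np.array(p)+np.array(k['position'])
def cloud(c,d):
    k=arm.camera_params(c); f=d.shape[0]/2/np.tan(np.radians(k['vfov'])/2)
    v,u=np.mgrid[:d.shape[0],:d.shape[1]]
    P=np.stack([(u-k['cx'])/f*d,(v-k['cy'])/f*d,d],-1)
    return P@Rm(k['orientation']).T+np.array(k['position'])
def px(c,p):
    k=arm.camera_params(c); f=192/np.tan(np.radians(k['vfov'])/2)
    q=Rm(k['orientation']).T@(np.array(p)-np.array(k['position'])); return (q[0]/q[2]*f+k['cx'],q[1]/q[2]*f+k['cy'])
E
python3 - <<'E'
from h import *
for c in('scene','top'):
    print(c,arm.camera_params(c))
    im,d=arm.grab_frame(c); cv2.imwrite(f'pics/{c}0.png',im[:,:,::-1]); np.save(f'{c}0.npy',d)
    for n in('gate_hinge','handle','collar_mid','bolt_tip','lip_top','keeper','bay','cruet','jar','bucket','plunger'):
        r=arm.pinpoint(n,c)
        print(n,[(round(x['p'],2),cam2w(c,x['point']).round(4).tolist()) for x in r[:2]])
print(arm.get_state())
E
```

```text
scene {'vfov': 47.75123326098124, 'cx': 250.98744303932816, 'cy': 190.17155257529765, 'position': array([ 1.15446716, -0.27106575,  1.34731753]), 'orientation': array([-2.62222042, -0.0134491 ,  1.21837563])}
gate_hinge [(0.92, [0.6597, 0.2152, 0.001]), (0.73, [0.4369, 0.4845, 0.0007])]
handle [(0.56, [0.5887, 0.019, 0.2062])]
collar_mid [(0.65, [0.5638, -0.0426, 0.1957])]
bolt_tip [(0.53, [0.5631, -0.0402, 0.1975]), (0.38, [0.5317, 0.2647, 0.0013])]
lip_top []
keeper []
bay [(0.61, [0.6218, 0.0772, 0.0019])]
cruet [(0.96, [0.5299, 0.2676, -0.0014])]
jar [(0.72, [0.4832, -0.1705, 0.004])]
bucket [(0.7, [0.4373, 0.483, -0.0003])]
plunger [(0.64, [0.4214, -0.4819, -0.0026])]
top {'vfov': 45.11952572556558, 'cx': 256.49709652096516, 'cy': 182.2304432146844, 'position': array([ 0.19406711, -0.0095292 ,  1.60100334]), 'orientation': array([-2.92092588e+00,  1.81122808e-03, -1.57928849e+00])}
gate_hinge [(0.85, [0.6653, 0.2116, 0.0004])]
handle [(0.6, [0.5938, 0.0136, 0.208]), (0.47, [0.4442, 0.4829, -0.0012])]
collar_mid [(0.66, [0.5684, -0.0448, 0.1966])]
bolt_tip [(0.69, [0.5728, -0.044
[... 404 characters left out ...]
]), (0.64, [0.3651, -0.2697, 0.0015])]
{'t': 1.2, 'q': array([-9.82930357e-01,  3.58577025e-01,  1.19027826e-02,  3.90550515e-06,
       -1.22410633e+00, -2.88124849e-01]), 'qd': array([ 0.00180073, -0.00158608,  0.00065796, -0.00015905,  0.00066801,
       -0.00079926]), 'joint_efforts': array([ 1.64970479e-04, -5.82398343e+01,  2.93292403e+01,  7.00236306e+00,
        1.22512647e-02, -3.66741858e-06]), 'eef_pos': array([ 0.199299  , -0.64488269,  0.24057803]), 'ee_rot': array([-3.14157650e+00,  9.55942827e-07, -2.84185021e+00]), 'force': array([0.11916294, 1.58010216, 0.04834089]), 'moment': array([-0.00717843,  0.01178165,  0.03722046]), 'gripper_force': 0.0, 'width': 0.08750377876377302}
```

View images.

Run:
```python
from h import *
from scipy.optimize import least_squares
B=dict(h=(.007,.1475),b=(0,0),ha=(-.017,-.0635),c=(-.023,-.129),l=(-.042,-.129),bt=(-.017,-.129),k=(-.017,-.129))
M=[('h',.6597,.2152),('h',.6653,.2116),('ha',.5887,.019),('ha',.5938,.0136),('c',.5638,-.0426),('c',.5684,-.0448),('bt',.5728,-.0449),('l',.5494,-.0409),('k',.5744,-.0462),('b',.6218,.0772),('b',.6222,.0725)]
def f(p):
    c,s=np.cos(p[2]),np.sin(p[2])
    return np.array([(p[0]+c*B[n][0]-s*B[n][1]-x,p[1]+s*B[n][0]+c*B[n][1]-y) for n,x,y in M]).ravel()
r=least_squares(f,[.62,.07,-.3],loss='soft_l1',f_scale=.003);p=r.x
print(p,(r.fun.reshape(-1,2)*1e3).round(1).tolist())
for n in B:
    print(n,(p[:2]+np.array([[np.cos(p[2]),-np.sin(p[2])],[np.sin(p[2]),np.cos(p[2])]])@B[n]).round(4))
C=[]
for c in('scene','top'):
    d=np.load(c+'0.npy');P=cloud(c,d)
    m=(P[...,2]>.19)&(P[...,2]<.25)&(abs(P[...,0]-.58)<.06)&(abs(P[...,1]+.01)<.08)
    Q=P[m]; C.append(Q)
    for nm,cc,rr in(('col',(.566,-.044),.028),('hand',(.591,.016),.018)):
        q=Q[np.hypot(Q[:,0]-cc[0],Q[:,1]-cc[1])<rr]
        for lo,hi in((.195,.2),(.2,.208),(.208,.216),(.216,.222),(.222,.24)):
            w=q[(q[:,2]>=lo)&(q[:,2]<hi)]
            if len(w): print(c,nm,lo,len(w),w.mean(0).round(4),w.min(0).round(4),w.max(0).round(4))
im=cv2.imread('pics/top0.png');u,v=map(int,px('top',(.57,0,.1)))
a=cv2.resize(im[v-75:v+75,u-100:u+100],(800,600),interpolation=cv2.INTER_CUBIC);cv2.imwrite('pics/topc.png',a);print('top crop',u,v)
```

```text
[ 0.62152803  0.07442236 -0.24809854] [[4.8, 0.5], [-0.8, 4.1], [0.8, -2.0], [-4.3, 3.4], [3.8, -2.4], [-0.8, -0.2], [0.6, -1.6], [-0.3, 0.6], [-1.0, -0.3], [-0.3, -2.8], [-0.7, 1.9]]
h [0.6645 0.2157]
b [0.6215 0.0744]
ha [0.5895 0.017 ]
c [ 0.5676 -0.045 ]
l [ 0.5491 -0.0403]
bt [ 0.5734 -0.0465]
k [ 0.5734 -0.0465]
scene col 0.195 14 [ 0.5774 -0.0485  0.1985] [ 0.5503 -0.0634  0.1955] [ 0.5872 -0.0292  0.2   ]
scene col 0.2 76 [ 0.5681 -0.0467  0.2045] [ 0.5481 -0.0658  0.2002] [ 0.5866 -0.0278  0.2079]
scene col 0.208 14 [ 0.5733 -0.048   0.2094] [ 0.5559 -0.0621  0.208 ] [ 0.5859 -0.0344  0.2135]
scene col 0.216 5 [ 0.5751 -0.0506  0.2199] [ 0.5694 -0.0536  0.2179] [ 0.5787 -0.0463  0.2215]
scene col 0.222 13 [ 0.5752 -0.0488  0.2308] [ 0.5704 -0.0528  0.2248] [ 0.5801 -0.0441  0.2371]
scene hand 0.195 3 [0.5933 0.015  0.1987] [0.5891 0.0081 0.1978] [0.5964 0.0221 0.1998]
scene hand 0.2 7 [0.5942 0.0122 0.2041] [0.588  0.0083 0.2005] [0.5988 0.0172 0.2073]
scene hand 0.208 9 [0.5941 0.0136 0.212 ] [0.5863 0.007  0.2088] [0.5982 0.0207 0.2158]
scene hand 0.216 6 [0.593  0.0151 0.
[... 357 characters left out ...]
0449  0.2099] [ 0.5575 -0.0555  0.2081] [ 0.58   -0.0304  0.2132]
top col 0.216 2 [ 0.5711 -0.0458  0.2191] [ 0.5711 -0.0489  0.2189] [ 0.5711 -0.0427  0.2192]
top col 0.222 11 [ 0.5743 -0.0456  0.2309] [ 0.5684 -0.0487  0.2289] [ 0.5811 -0.0425  0.2347]
top hand 0.195 5 [0.5857 0.0145 0.1986] [0.5835 0.0101 0.197 ] [0.5903 0.0227 0.1999]
top hand 0.2 3 [0.5852 0.0194 0.2054] [0.5819 0.0131 0.2045] [0.5887 0.0257 0.2064]
top hand 0.208 4 [0.5856 0.0154 0.2125] [0.5829 0.0099 0.2106] [0.5893 0.0224 0.2135]
top hand 0.216 7 [0.5893 0.0182 0.2203] [0.5809 0.0097 0.2174] [0.5999 0.0253 0.222 ]
top hand 0.222 22 [0.5913 0.0184 0.2253] [0.583  0.0097 0.2224] [0.598  0.0251 0.2295]
top crop 253 170
```

View pics/scene0.png

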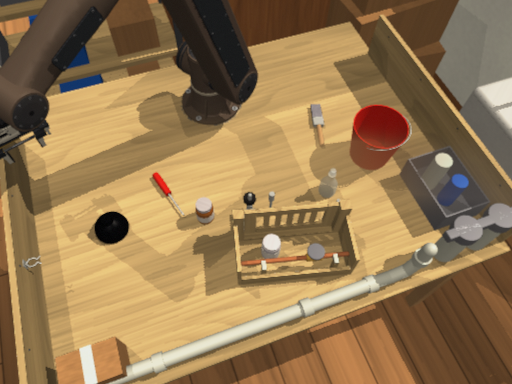

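View pics/topc.png

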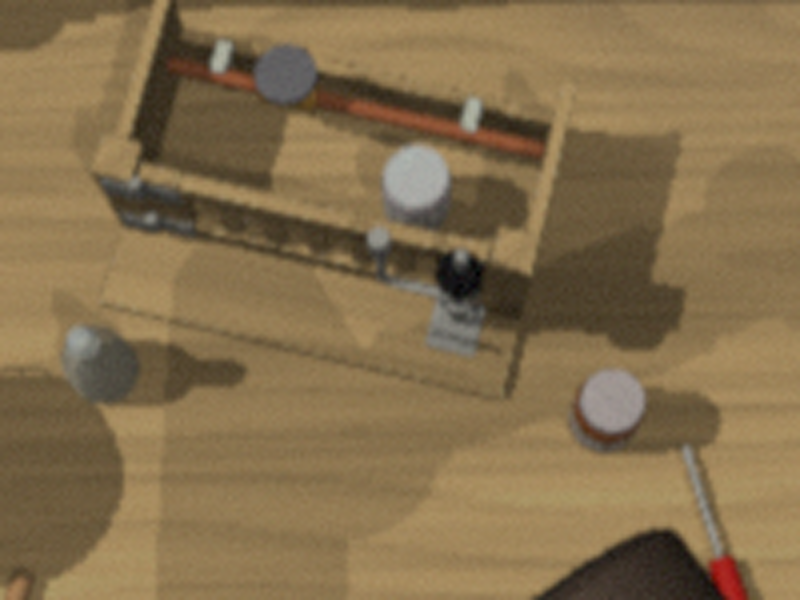

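```bash
cat >> h.py <<'E'
def to(pos,yawdeg):
    "closing axis angle yawdeg (world), tool down -> shift cm, rot deg in tool axes"
    s=arm.get_state(); T=Rm(s['ee_rot'])
    ya=(yawdeg+90)
    best=min((ya,ya+180,ya-180),key=lambda a:abs((a-np.degrees(s['ee_rot'][2])+180)%360-180))
    G=R.from_euler('xyz',[np.pi,0,np.radians(best)]).as_matrix()
    print('t',s['t'],'pos',np.round(s['eef_pos'],4),'F',np.round(s['force'],1),'w',round(s['width'],4),'gf',round(s['gripper_force'],1))
    print('shift',(100*T.T@(np.array(pos)-s['eef_pos'])).round(2),'rot',np.degrees(R.from_matrix(T.T@G).as_rotvec()).round(1))
E
python3 -c "
from h import *
to((.568,-.045,.29),-49)"
```

```text
t 1.2 pos [ 0.1993 -0.6449  0.2406] F [0.1 1.6 0. ] w 0.0875 gf 0.0
shift [-52.94  46.43  -4.94] rot [ -0.   -0.  -23.8]
```

Call:
move_arm --rows '[{"translation": [-3,2.6,-4.9],"rot": [0,0,-6],"hand": 0},{"translation": [-6.2,5.4,-4.9],"rot": [0,0,-12],"hand": 0},{"translation": [-9.3,8.2,-4.9],"rot": [0,0,-18],"hand": 0},{"translation": [-12.4,10.9,-4.9],"rot": [0,0,-23.8],"hand": 0},{"translation": [-15.5,13.6,-4.9],"rot": [0,0,-23.8],"hand": 0},{"translation": [-18.6,16.3,-4.9],"rot": [0,0,-23.8],"hand": 0},{"translation": [-21.7,19,-4.9],"rot": [0,0,-23.8],"hand": 0},{"translation": [-24.8,21.8,-4.9],"rot": [0,0,-23.8],"hand": 0}]' --squeeze 25

```text
t: 1.87
eef_pos: [0.3652, -0.3738, 0.2899]
ee_rot: [-3.141, 0.0, -2.427]
force: [0.8, 0.6, -0.2]
width: 0.0876
gripper_force: 0.0
```

```bash
python3 -c "
from h import *
to((.568,-.045,.29),-49)"
```

```text
t 1.8667 pos [ 0.3652 -0.3738  0.2899] F [ 0.8  0.6 -0.2] w 0.0876 gf 0.0
shift [-3.687e+01  1.153e+01 -1.000e-02] rot [-0.  0. -0.]
```

Call:
move_arm --rows '[{"translation": [-4,1.2,0],"rot": [0,0,0],"hand": 0},{"translation": [-7.9,2.4,0],"rot": [0,0,0],"hand": 0},{"translation": [-11.8,3.6,0],"rot": [0,0,0],"hand": 0},{"translation": [-15.7,4.8,0],"rot": [0,0,0],"hand": 0},{"translation": [-19.6,6,0],"rot": [0,0,0],"hand": 0},{"translation": [-23.5,7.2,0],"rot": [0,0,0],"hand": 0},{"translation": [-27.4,8.5,0],"rot": [0,0,0],"hand": 0},{"translation": [-31.3,9.8,0],"rot": [0,0,0],"hand": 0}]'

```text
t: 2.53
eef_pos: [0.5373, -0.0943, 0.29]
ee_rot: [-3.141, 0.001, -2.426]
force: [0.8, -0.4, -0.6]
width: 0.0876
gripper_force: 0.0
```

Call:
move_arm --rows '[{"translation": [-2.5,0.8,0],"rot": [0,0,0],"hand": 0},{"translation": [-4,1.3,0],"rot": [0,0,0],"hand": 0},{"translation": [-4.5,1.4,0],"rot": [0,0,0],"hand": 0},{"translation": [-4.5,1.4,0],"rot": [0,0,0],"hand": 0}]'

```text
t: 2.87
eef_pos: [0.5617, -0.0555, 0.2892]
ee_rot: [3.141, -0.001, -2.425]
force: [0.2, 0.4, -0.4]
width: 0.0881
gripper_force: 0.0
```

Run:
```python
from h import *
im,d=arm.grab_frame('scene')
for n in('collar_mid','handle'):
    print(n,[(round(x['p'],2),cam2w('scene',x['point']).round(4).tolist()) for x in arm.pinpoint(n,'scene')[:2]])
cv2.imwrite('pics/s1.png',cv2.resize(im[120:270,150:350,::-1],(800,600),interpolation=cv2.INTER_CUBIC))
to((.568,-.045,.193),-49)
```

```text
collar_mid [(0.54, [0.5645, -0.0418, 0.197])]
handle [(0.68, [0.5863, 0.0187, 0.2062])]
t 3.0167 pos [ 0.5609 -0.0572  0.2896] F [-0.2  0.3  0.6] w 0.0878 gf 0.0
shift [-1.34  0.45  9.66] rot [ 0.  -0.  -0.1]
```

View pics/s1.png

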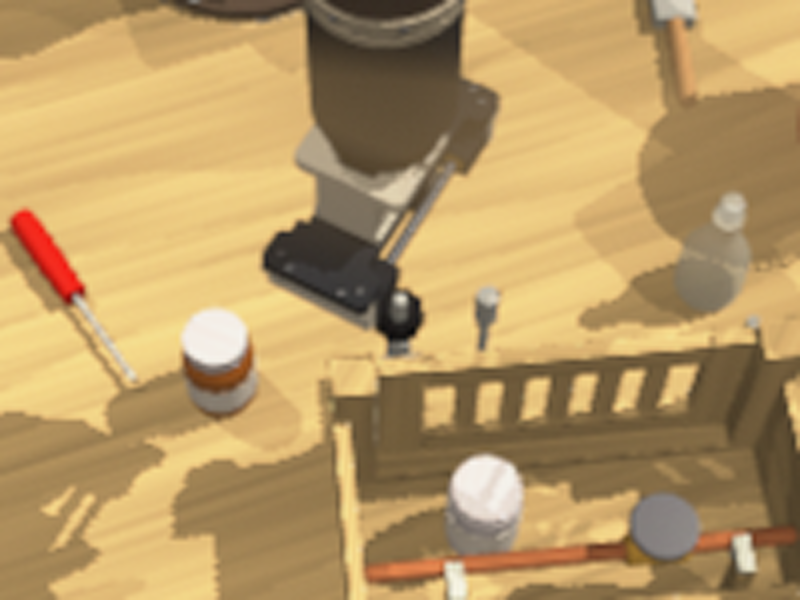

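Call:
move_arm --rows '[{"translation": [-1.3,0.4,0],"rot": [0,0,0],"hand": 0},{"translation": [-1.3,0.4,2.5],"rot": [0,0,0],"hand": 0},{"translation": [-1.3,0.4,5],"rot": [0,0,0],"hand": 0},{"translation": [-1.3,0.4,6.5],"rot": [0,0,0],"hand": 0},{"translation": [-1.3,0.4,7],"rot": [0,0,0],"hand": 0},{"translation": [-1.3,0.4,7],"rot": [0,0,0],"hand": 0}]'

```text
t: 3.52
eef_pos: [0.5679, -0.0453, 0.2186]
ee_rot: [3.141, -0.002, -2.427]
force: [-0.6, -0.3, -0.1]
width: 0.0875
gripper_force: 0.0
```

Run:
```python
from h import *
to((.568,-.0455,.193),-49)
```

```text
t 3.5167 pos [ 0.5679 -0.0453  0.2186] F [-0.6 -0.3 -0.1] w 0.0875 gf 0.0
shift [ 0.   -0.02  2.56] rot [ 0.1 -0.1 -0.1]
```

Call:
move_arm --rows '[{"translation": [0,0,1],"rot": [0,0,0],"hand": 0},{"translation": [0,0,2],"rot": [0,0,0],"hand": 0},{"translation": [0,0,2.5],"rot": [0,0,0],"hand": 0},{"translation": [0,0,2.5],"rot": [0,0,0],"hand": 0.2},{"translation": [0,0,2.5],"rot": [0,0,0],"hand": 0.4},{"translation": [0,0,2.5],"rot": [0,0,0],"hand": 0.5},{"translation": [0,0,2.5],"rot": [0,0,0],"hand": 0.5},{"translation": [0,0,2.5],"rot": [0,0,0],"hand": 0.5}]'

```text
t: 4.18
eef_pos: [0.5688, -0.0446, 0.195]
ee_rot: [-3.141, 0.001, -2.426]
force: [0.0, 0.1, -0.3]
width: 0.0599
gripper_force: 0.0
```

Call:
move_arm --rows '[{"translation": [0,0,0.1],"rot": [0,0,0],"hand": 0.65},{"translation": [0,0,0.1],"rot": [0,0,0],"hand": 0.65},{"translation": [0,0,0.1],"rot": [0,0,0],"hand": 0.65},{"translation": [0,0,0.1],"rot": [0,0,0],"hand": 0.65},{"translation": [0,0,0.1],"rot": [0,0,0],"hand": 0.65},{"translation": [0,0,0.1],"rot": [0,0,0],"hand": 0.65}]' --squeeze 20

```text
t: 4.68
eef_pos: [0.5687, -0.0448, 0.1936]
ee_rot: [-3.141, -0.0, -2.426]
force: [-0.5, -0.7, -0.4]
width: 0.0355
gripper_force: 20.0
```

Call:
move_arm --rows '[{"translation": [0,0,0],"rot": [0,0,-5],"hand": 0.65},{"translation": [0,0,0],"rot": [0,0,-10],"hand": 0.65},{"translation": [0,0,0],"rot": [0,0,-15],"hand": 0.65},{"translation": [0,0,0],"rot": [0,0,-20],"hand": 0.65},{"translation": [0,0,0],"rot": [0,0,-25],"hand": 0.65},{"translation": [0,0,0],"rot": [0,0,-30],"hand": 0.65},{"translation": [0,0,0],"rot": [0,0,-35],"hand": 0.65},{"translation": [0,0,0],"rot": [0,0,-40],"hand": 0.65}]'

```text
t: 5.35
eef_pos: [0.5687, -0.0447, 0.1936]
ee_rot: [-3.141, -0.0, -1.724]
force: [0.0, -0.9, -0.3]
width: 0.0354
gripper_force: 20.0
```

Call:
move_arm --rows '[{"translation": [0,0,0],"rot": [0,0,-5],"hand": 0.65},{"translation": [0,0,0],"rot": [0,0,-10],"hand": 0.65},{"translation": [0,0,0],"rot": [0,0,-15],"hand": 0.65},{"translation": [0,0,0],"rot": [0,0,-20],"hand": 0.65},{"translation": [0,0,0],"rot": [0,0,-25],"hand": 0.65},{"translation": [0,0,0],"rot": [0,0,-30],"hand": 0.65},{"translation": [0,0,0],"rot": [0,0,-33],"hand": 0.65},{"translation": [0,0,0],"rot": [0,0,-33],"hand": 0.65}]'

```text
t: 6.02
eef_pos: [0.5685, -0.0448, 0.1936]
ee_rot: [3.141, -0.0, -1.15]
force: [-0.9, -1.9, 1.2]
width: 0.0355
gripper_force: 20.0
```

Run:
```python
from h import *
s=arm.get_state();print(s['moment'],s['q'])
im,d=arm.grab_frame('scene')
print('handle',[(round(x['p'],2),cam2w('scene',x['point']).round(4).tolist()) for x in arm.pinpoint('handle','scene')[:2]])
cv2.imwrite('pics/s2.png',cv2.resize(im[140:260,190:350,::-1],(800,600),interpolation=cv2.INTER_CUBIC))
to((.568,-.0455,.193),24)
```

```text
[-0.44588743  0.24611725  0.02917247] [ 2.64450863e-01  2.23522303e-01 -2.90201015e-01  2.10879474e-04
 -1.05735760e+00  1.56296067e-01]
handle []
t 6.1167 pos [ 0.5685 -0.0448  0.1936] F [-0.6 -1.3  1.3] w 0.0357 gf 20.0
shift [0.04 0.08 0.06] rot [ 0.  -0.  -0.1]
```

View pics/s2.png

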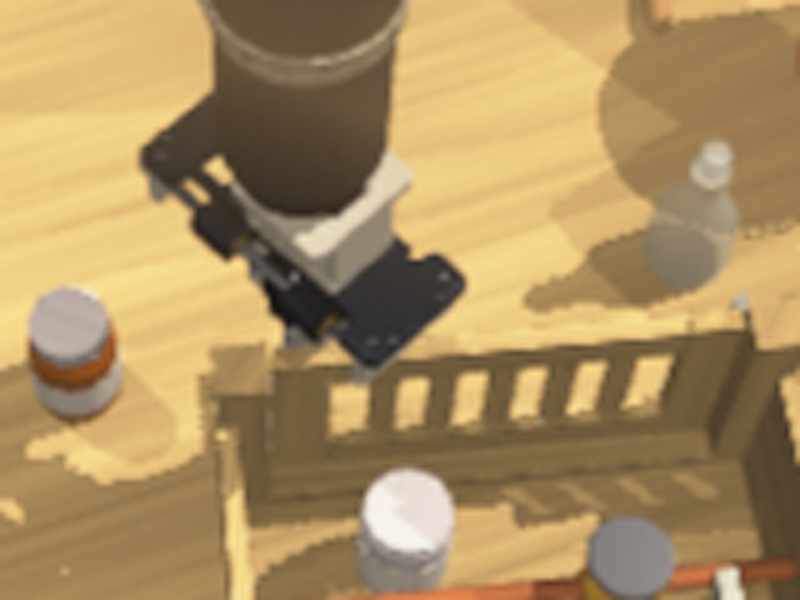

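Call:
move_arm --rows '[{"translation": [0,0,0],"rot": [0,0,0],"hand": 0.3},{"translation": [0,0,0],"rot": [0,0,0],"hand": 0.3},{"translation": [0,0,0],"rot": [0,0,0],"hand": 0.3},{"translation": [0,0,-1.5],"rot": [0,0,0],"hand": 0.3},{"translation": [0,0,-3.5],"rot": [0,0,0],"hand": 0.3},{"translation": [0,0,-6],"rot": [0,0,0],"hand": 0.3},{"translation": [0,0,-8],"rot": [0,0,0],"hand": 0.3},{"translation": [-4,0,-8],"rot": [0,0,0],"hand": 0.3}]'

```text
t: 6.78
eef_pos: [0.5558, -0.011, 0.2776]
ee_rot: [-3.136, -0.003, -1.156]
force: [1.2, 2.2, 0.7]
width: 0.0612
gripper_force: 0.0
```

Run:
```python
from h import *
to((.50,-.12,.31),76)
```

```text
t 6.7833 pos [ 0.5558 -0.011   0.2776] F [1.2 2.2 0.7] w 0.0612 gf 0.0
shift [ 7.74  9.48 -3.27] rot [ -0.2  -0.3 -52.3]
```

Run:
```python
from h import *
to((.47,-.02,.30),-14.2)
```

```text
t 6.7833 pos [ 0.5558 -0.011   0.2776] F [1.2 2.2 0.7] w 0.0612 gf 0.0
shift [-2.62  8.2  -2.29] rot [-0.4 -0.1 37.9]
```

Call:
move_arm --rows '[{"translation": [-1,2.5,-2.2],"rot": [0,0,6],"hand": 0.3},{"translation": [-2,5,-2.2],"rot": [0,0,12],"hand": 0.3},{"translation": [-2.6,7,-2.2],"rot": [0,0,18],"hand": 0.3},{"translation": [-2.6,8.2,-2.2],"rot": [0,0,24],"hand": 0.3},{"translation": [-2.6,8.2,-2.2],"rot": [0,0,31],"hand": 0.3},{"translation": [-2.6,8.2,-2.2],"rot": [0,0,38],"hand": 0.3},{"translation": [-2.6,8.2,-2.2],"rot": [0,0,38],"hand": 0.3}]'

```text
t: 7.37
eef_pos: [0.4666, -0.0176, 0.2959]
ee_rot: [-3.141, 0.001, -1.822]
force: [0.6, -0.1, 0.4]
width: 0.0615
gripper_force: 0.0
```

Run:
```python
from h import *
im,d=arm.grab_frame('scene')
for n in('collar_mid','handle'):
    print(n,[(round(x['p'],2),cam2w('scene',x['point']).round(4).tolist()) for x in arm.pinpoint(n,'scene')[:2]])
old=cv2.imread('pics/scene0.png')
cv2.imwrite('pics/s3.png',np.hstack([cv2.resize(a[175:220,230:290],(400,300),interpolation=cv2.INTER_CUBIC) for a in(old,im[:,:,::-1])]))
Q0=cloud('scene',np.load('scene00.npy') if 0 else np.load('scene0.npy'));Q1=cloud('scene',d)
for Q in(Q0,Q1):
    for cc,rr in(((.575,-.049),.009),((.590,.016),.014)):
        w=Q[(np.hypot(Q[...,0]-cc[0],Q[...,1]-cc[1])<rr)&(Q[...,2]<.25)&(Q[...,2]>.212)]
        z=w[:,2]; t=w[z>z.max()-.008]; print(len(w),np.sort(z)[-6:].round(4),t.mean(0).round(4))
to((.590,.0165,.29),-14.2)
```

```text
collar_mid [(0.42, [0.5645, -0.0425, 0.1967])]
handle [(0.42, [0.5852, 0.017, 0.2025]), (0.36, [0.6187, 0.0766, 0.0027])]
20 [0.2321 0.2322 0.2322 0.2341 0.2355 0.2371] [ 0.5746 -0.0485  0.2332]
34 [0.2272 0.2276 0.2278 0.2281 0.2281 0.229 ] [0.5894 0.0155 0.2252]
18 [0.2268 0.2274 0.2274 0.2284 0.2301 0.2321] [ 0.5737 -0.0482  0.2274]
33 [0.2236 0.2236 0.2239 0.2242 0.2261 0.2261] [0.5892 0.0159 0.2215]
t 7.5167 pos [ 0.4669 -0.0176  0.2955] F [ 0.8  0.5 -0.4] w 0.0611 gf 0.0
shift [ -6.24 -11.14   0.55] rot [0.  0.  0.4]
```

View pics/s3.png

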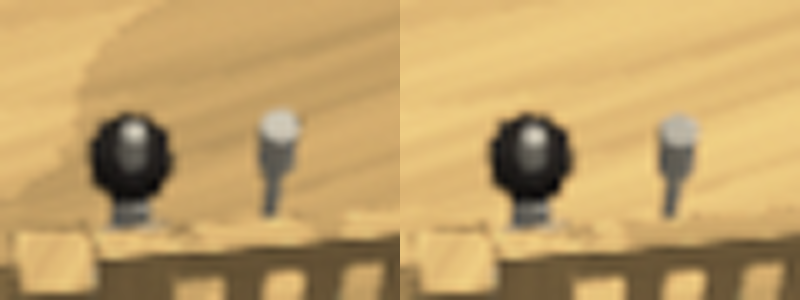

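Call:
move_arm --rows '[{"translation": [-2,-3.5,0.5],"rot": [0,0,0],"hand": 0.3},{"translation": [-4,-7,0.5],"rot": [0,0,0],"hand": 0.3},{"translation": [-5.5,-9.8,0.5],"rot": [0,0,0],"hand": 0.3},{"translation": [-6.2,-11.1,0.5],"rot": [0,0,0],"hand": 0.3},{"translation": [-6.2,-11.1,2],"rot": [0,0,0],"hand": 0.3},{"translation": [-6.2,-11.1,4],"rot": [0,0,0],"hand": 0.3},{"translation": [-6.2,-11.1,5],"rot": [0,0,0],"hand": 0.3},{"translation": [-6.2,-11.1,5],"rot": [0,0,0],"hand": 0.3}]'

```text
t: 8.18
eef_pos: [0.5883, 0.0154, 0.2425]
ee_rot: [3.137, -0.002, -1.814]
force: [-0.5, -0.3, 0.2]
width: 0.0614
gripper_force: 0.0
```

Run:
```python
from h import *
to((.5895,.0165,.200),-14.2)
```

```text
t 8.1833 pos [0.5883 0.0154 0.2425] F [-0.5 -0.3  0.2] w 0.0614 gf 0.0
shift [-0.15 -0.11  4.25] rot [ 0.3 -0.1  0.3]
```

Call:
move_arm --rows '[{"translation": [-0.1,0,1.5],"rot": [0,0,0],"hand": 0.3},{"translation": [-0.1,0,3],"rot": [0,0,0],"hand": 0.3},{"translation": [-0.1,0,4.2],"rot": [0,0,0],"hand": 0.3},{"translation": [-0.1,0,4.2],"rot": [0,0,0],"hand": 0.5},{"translation": [-0.1,0,4.2],"rot": [0,0,0],"hand": 0.7},{"translation": [-0.1,0,4.2],"rot": [0,0,0],"hand": 0.85},{"translation": [-0.1,0,4.2],"rot": [0,0,0],"hand": 0.9},{"translation": [-0.1,0,4.2],"rot": [0,0,0],"hand": 0.9}]' --squeeze 25

```text
t: 8.85
eef_pos: [0.5903, 0.0167, 0.2047]
ee_rot: [-3.14, 0.001, -1.815]
force: [0.1, 0.8, -0.2]
width: 0.0335
gripper_force: 0.0
```

Call:
move_arm --rows '[{"translation": [0,0,0],"rot": [0,0,0],"hand": 0.9},{"translation": [0,0,0],"rot": [0,0,0],"hand": 0.9},{"translation": [0,0,0],"rot": [0,0,0],"hand": 0.9},{"translation": [0,0,0],"rot": [0,0,0],"hand": 0.9}]'

```text
t: 9.18
eef_pos: [0.5902, 0.0165, 0.204]
ee_rot: [-3.141, 0.0, -1.815]
force: [1.0, 1.2, 1.4]
width: 0.0177
gripper_force: 25.0
```

Call:
move_arm --rows '[{"translation": [0,0,-0.5],"rot": [0,0,0],"hand": 0.9},{"translation": [0,0,-1],"rot": [0,0,0],"hand": 0.9},{"translation": [0,0,-1.6],"rot": [0,0,0],"hand": 0.9},{"translation": [0,0,-2.2],"rot": [0,0,0],"hand": 0.9},{"translation": [0,0,-2.8],"rot": [0,0,0],"hand": 0.9},{"translation": [0,0,-3.4],"rot": [0,0,0],"hand": 0.9},{"translation": [0,0,-3.8],"rot": [0,0,0],"hand": 0.9},{"translation": [0,0,-3.8],"rot": [0,0,0],"hand": 0.9}]'

```text
t: 9.85
eef_pos: [0.5902, 0.0165, 0.2429]
ee_rot: [-3.14, 0.0, -1.815]
force: [0.6, 0.1, -2.5]
width: 0.0173
gripper_force: 25.0
```

Run:
```python
from h import *
im,d=arm.grab_frame('scene')
Q=cloud('scene',d)
w=Q[(np.hypot(Q[...,0]-.574,Q[...,1]+.048)<.012)&(Q[...,2]<.29)&(Q[...,2]>.212)]
print(len(w),np.sort(w[:,2])[-8:].round(4))
im,d=arm.grab_frame('top')
for n in('bolt_tip','lip_top','handle'): print(n,[(round(x['p'],2),cam2w('top',x['point']).round(4).tolist()) for x in arm.pinpoint(n,'top')[:2]])
cv2.imwrite('pics/s4.png',cv2.resize(im[100:220,180:340,::-1],(800,600),interpolation=cv2.INTER_CUBIC))
s=arm.get_state();print(s['moment'])
hg=np.array((.6645,.2157));p0=np.array(s['eef_pos']);T=Rm(s['ee_rot'])
for a in np.arange(.05,.45,.05):
    c,sn=np.cos(-a),np.sin(-a); q=hg+np.array([[c,-sn],[sn,c]])@(p0[:2]-hg)
    print(round(a,2),(100*T.T@np.r_[q-p0[:2],0]).round(2),'deg',round(np.degrees(a),1))
to((.5895,.0165,.240),-14.2)
```

```text
48 [0.264  0.2646 0.2646 0.266  0.2664 0.2676 0.271  0.2738]
bolt_tip [(0.57, [0.6667, 0.2143, -0.0002]), (0.4, [0.5745, -0.0452, 0.061])]
lip_top [(0.62, [0.5524, -0.0376, 0.0482])]
handle []
[ 0.42426688 -0.54829934 -0.06160973]
0.05 [-0.15  1.05  0.  ] deg 2.9
0.1 [-0.35  2.1   0.  ] deg 5.7
0.15 [-0.6   3.13  0.  ] deg 8.6
0.2 [-0.9   4.15  0.  ] deg 11.5
0.25 [-1.26  5.15  0.  ] deg 14.3
0.3 [-1.66  6.13  0.  ] deg 17.2
0.35 [-2.11  7.1   0.  ] deg 20.1
0.4 [-2.61  8.04  0.  ] deg 22.9
t 10.1 pos [0.5898 0.0166 0.2413] F [ 1.2  1.5 -2.3] w 0.0171 gf 25.0
shift [0.02 0.02 0.13] rot [0.  0.  0.2]
```

View pics/s4.png

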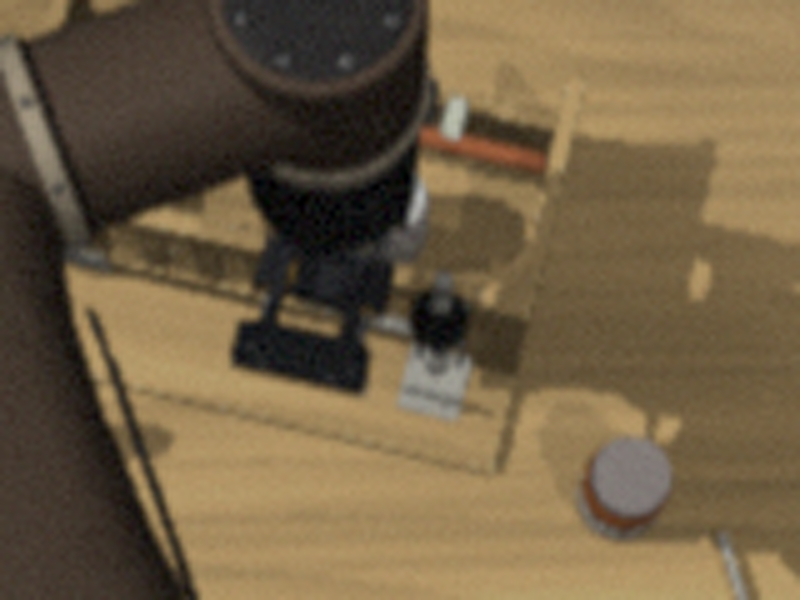

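Call:
move_arm --rows '[{"translation": [-0.1,0.5,0],"rot": [0,0,1.5],"hand": 0.9},{"translation": [-0.15,1.05,0],"rot": [0,0,2.9],"hand": 0.9},{"translation": [-0.25,1.6,0],"rot": [0,0,4.3],"hand": 0.9},{"translation": [-0.35,2.1,0],"rot": [0,0,5.7],"hand": 0.9},{"translation": [-0.48,2.6,0],"rot": [0,0,7.2],"hand": 0.9},{"translation": [-0.6,3.13,0],"rot": [0,0,8.6],"hand": 0.9},{"translation": [-0.75,3.65,0],"rot": [0,0,10],"hand": 0.9},{"translation": [-0.9,4.15,0],"rot": [0,0,11.5],"hand": 0.9}]'

```text
t: 10.77
eef_pos: [0.5518, 0.0357, 0.2414]
ee_rot: [-3.141, 0.0, -2.017]
force: [2.9, 2.2, -2.8]
width: 0.0175
gripper_force: 25.0
```

Call:
move_arm --rows '[{"translation": [-0.1,0.5,0],"rot": [0,0,1.5],"hand": 0.9},{"translation": [-0.15,1.05,0],"rot": [0,0,2.9],"hand": 0.9},{"translation": [-0.25,1.6,0],"rot": [0,0,4.3],"hand": 0.9},{"translation": [-0.35,2.1,0],"rot": [0,0,5.7],"hand": 0.9},{"translation": [-0.48,2.6,0],"rot": [0,0,7.2],"hand": 0.9},{"translation": [-0.6,3.13,0],"rot": [0,0,8.6],"hand": 0.9},{"translation": [-0.75,3.65,0],"rot": [0,0,10],"hand": 0.9},{"translation": [-0.9,4.15,0],"rot": [0,0,11.5],"hand": 0.9}]'

```text
t: 11.43
eef_pos: [0.5187, 0.0618, 0.2417]
ee_rot: [-3.141, 0.001, -2.218]
force: [3.7, 1.9, -2.7]
width: 0.0167
gripper_force: 25.0
```

Call:
move_arm --rows '[{"translation": [0,0,0],"rot": [0,0,0],"hand": 0.9},{"translation": [0,0,0],"rot": [0,0,0],"hand": 0.9},{"translation": [0,0,0],"rot": [0,0,0],"hand": 0.9},{"translation": [0,0,0],"rot": [0,0,0],"hand": 0.9},{"translation": [0,0,0],"rot": [0,0,0],"hand": 0.9},{"translation": [0,0,0],"rot": [0,0,0],"hand": 0.9}]'

```text
t: 11.93
eef_pos: [0.519, 0.0615, 0.2418]
ee_rot: [-3.141, 0.001, -2.216]
force: [4.9, 3.0, -2.2]
width: 0.0175
gripper_force: 25.0
```

Run:
```python
from h import *
im,d=arm.grab_frame('scene')
for n in('collar_mid','handle','cruet','jar','tin'): print(n,[(round(x['p'],2),cam2w('scene',x['point']).round(4).tolist()) for x in arm.pinpoint(n,'scene')[:2]])
s=arm.get_state();p=np.array(s['eef_pos']);v=p[:2]-(.6645,.2157);print(s['t'],p,s['force'],np.hypot(*v),'gate',-.248-np.pi/2-np.arctan2(v[1],v[0])-.114)
cv2.imwrite('pics/s5.png',cv2.resize(im[120:270,180:380,::-1],(800,600),interpolation=cv2.INTER_CUBIC))
Q=cloud('scene',d);w=Q[(np.hypot(Q[...,0]-.47,Q[...,1]+.01)<.03)&(Q[...,2]>.19)&(Q[...,2]<.28)]
print(np.sort(w[:,2])[-8:].round(3) if len(w) else 0)
```

```text
collar_mid [(0.56, [0.6192, 0.0752, 0.0025]), (0.4, [0.4708, 0.0182, 0.1958])]
handle [(0.29, [0.6819, -0.0174, -0.0044])]
cruet [(0.76, [0.5309, 0.265, 0.0027]), (0.58, [0.5692, -0.0446, 0.015])]
jar [(0.72, [0.4813, -0.1747, 0.0042]), (0.43, [0.62, 0.0784, 0.0034])]
tin [(0.94, [0.6822, -0.0164, -0.0023]), (0.27, [0.6596, 0.215, -0.0011])]
12.2333 [0.51900013 0.06143686 0.24174691] [ 4.83094921  2.48781879 -2.81483893] 0.2120550140754646 gate 0.39417250061684295
[0.263 0.263 0.265 0.265 0.265 0.267 0.271 0.271]
```

View pics/s5.png

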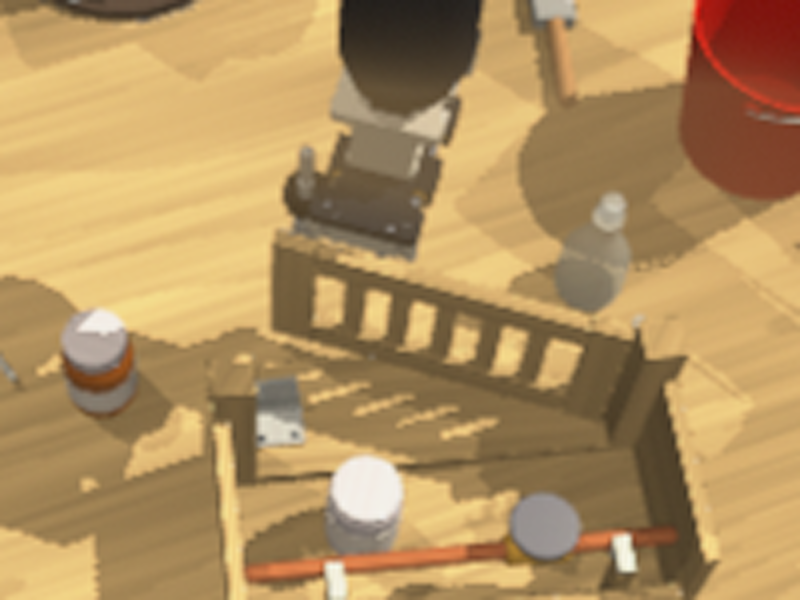

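The gate stands ajar at about 0.39 rad. The bolt is still up, with its raised bar at (305,165) and the gripper on the handle at (380,200). The keeper at (278,410) is clear, and the bystanders have not moved.

```bash
python3 -c "
from station import arm
print(arm.job_done())"
```

```text
the job is handed in; nothing more can be done
None
```

I handed the job in with the collar turned about 1.27 rad anticlockwise, the bolt held up about 38 mm by its handle in the gripper, and the gate held ajar at about 0.39 rad (roughly 11 cm at the bolt). The cruet, jar and tin are still where they were; the station returned no verdict.

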